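# Clear the flange nut, draw the sagging bolt and hold the guard gate ajar

## Task

I need to get at the turntable behind the mesh guard. First clear the flange nut (the one with a collar) from in front of the gate: set it collar down, fully home, in the empty pocket of the clamp rack and let go of it. Then lift the sagging gate bolt by its handle over the bent lip of its keeper while you draw it right out, swing the gate ajar to about 40 degrees and finish holding it there in the gripper, because it swings shut by itself; leave all the other things on the table where they are.

Things in the scene. Friction and masses are not known exactly. Their poses are not given: they have to be found in the camera images.
- guard: fixed mesh guard round the welding turntable. Origin on the table, midway between its two front posts (30 mm square, 250 mm tall, centred at y = +-185 mm). x points away from the robot into the guard, y left along the shut gate, z up. The gate's vertical hinge axis is at x = 0, y = +167 mm (left post); the bolt's keeper is on the front of the right post
- leaf: the gate leaf with all on it, bolt too: 20 mm thick tube frame with mesh, lower edge 20 mm, top 222 mm above the table. Origin on the hinge axis at table height, axes as the guard's when shut; it spans y = -6 to -332 mm
- gate (a joint): gate angle, rad: 0 shut, growing as its free right edge swings towards the robot, stop at 1.5. Sprung shut (2 to 4 N at the bolt's handle): let go and it swings shut
- bolt (a joint): draw of the bolt along the gate towards the hinge (+y of the leaf), m: 0 shot (starts at 0 to 0.004), 0.042 fully drawn. The gate is free from about 0.028. Friction 1.2 N: it stays where it is left
- rod (a joint): lift of the sagging bolt, rad: 0 sagging, 0.09 fully up; it falls back (2.5 N at the handle). It pivots at its tail: handle 12 mm up at 0.09. Drawn with less than 5 mm of lift at the handle, its end head catches on the keeper's lip at about 6 mm of draw; with the handle 7 to 11 mm up it passes. Keep it lifted until 0.03 of draw
- grip (a point): middle of the bolt's handle: a level round peg, 10 mm thick, standing out 60 mm from the bolt along -x of the leaf, ending in a 16 mm ball. This point is 58 mm before the leaf's front face, 26 mm short of the ball's centre, about 183 mm above the table and 278 mm from the hinge along the gate (236 mm when drawn). Clear above and below; the keeper begins 67 mm to its right
- head (a point): centre of the bolt's round end head (28 mm across, 12 mm long; the bolt is a 12 mm rod along the front of the gate's top rail). While shot it lies in the keeper, an open-topped cradle whose gate-side lip is bent up 8 mm above the sagging head's underside
- nut: loose flange nut, steel, 0.11 to 0.22 kg: round collar 37 mm across, 6 mm high, above it a hexagon 30 mm across flats, 30 mm high in all. Origin at the centre of the collar's underside, z up through the hexagon. It lies collar down on the table before the gate. Two flats face +y and -y of its frame
- rack: fixed clamp rack, a grey plate 150 x 200 x 24 mm on the right; origin at its underside's centre. Three round pockets along its +x edge: two hold flange nuts (tops 46 mm over the table, 75 and 130 mm from the empty pocket towards -y), the one at the +y end is empty. A step block and short studs, up to 59 mm over the table, stand along its -x edge
- pocket (a point): centre of the floor of the rack's empty pocket, 16 mm above the table; the pocket is round, 43 mm across, 8 mm deep (mouth 24 mm above the table). Axes as the rack's
- plain_nut: a plain steel hex nut without collar, 30 mm across flats and 16 mm high, lying flat; a bystander
- spanner: an open-ended steel spanner lying on the table, about 180 mm long; a bystander
- hammer: a hammer lying on the table, about 260 mm long; a bystander
- wire_brush: a hand brush lying on the table, about 200 mm long; a bystander
- spray_bottle: a white bottle with black cap, 60 mm across and 170 mm tall, standing; a bystander
- tin: an open metal cup, 72 mm across and 80 mm tall, standing; a bystander
- step_block: a four-step steel clamping block, 64 x 30 x 39 mm; a bystander

How it is judged:
By the outcome, as a careful person would: the job done as asked, in the order asked, and still so for the second after the job is handed in, while the arm keeps its last pose, push and grip.
It also fails if it takes over 61 s, if anything falls off the work surface, if the arm or the gripper's body presses on something with over 40 N, if the wrist force passes 120 N, or if a joint passes its speed limit or range.

## Robot

A 7-joint arm with a two-finger parallel gripper is mounted at the origin on the work surface. World frame = base frame: x ahead of the robot, y to its left, z up, the work surface at z = 0. Lengths are in m, angles in rad, forces in N, time in s.
With the tool pointing down it reaches from about 0.4 to 0.875 m from the base axis. Payload 19.3 kg.
Tool frame: the origin (TCP) lies between the finger pads; the fingertips stand ahead of it and the grasp point (between the pads) lies 8 mm behind it (bot.tip_extent is the x of the fingertips in the tool frame, in m); x points along the fingers, y is the direction in which the jaws open and shut, and the axes are right-handed (so a half turn about x gives the same grasp; the last joint's range is limited). The gripper opens to 85 mm and grips with 20 to 120 N. Pads are 22 mm wide; open, the fingers measure 114 mm over their backs; the gripper's body (76 mm by 85 mm) begins 54 mm behind the grasp point. The pads swing forward as they close: fully open they stand 13 mm farther back than shut.
Start: joints at [1.079, 0.521, -0.036, 1.599, 0.021, 1.021, -0.113], TCP at [0.256, -0.57, 0.242] pointing down, gripper open.
Joint ranges: [-2.91, 2.91], [-0.3, 2.13], [-1.5, 1.42], [0.17, 2.43], [-1.26, 4.41], [0.16, 1.93], [-2.52, 2.52]. Speed limits (rad/s): [1.89, 1.89, 2.39, 2.39, 3.01, 3.01, 3.01].

## Interface

Orientations are given as [roll, pitch, yaw] about the fixed x, y, z axes, in that order (R = Rz(yaw) Ry(pitch) Rx(roll)).
In Python, from workcell import observe, grab_frame, camera_info, bot, nets gives the robot as it stands.
- The arm moves only by the tool jog_arm, never from a script. Its argument "commands" is a list of rows, each a list of 6 numbers: the shift along the tool's x, y, z in mm, then the turn, a rotation vector about the tool's x, y, z in rad. A call has 1 to 20 rows; each row shifts and turns the pose as measured when the row begins, along the tool's axes as they then stand; what a row does not reach is not made up. A row lasts 1/10 s, in which the tool goes at most 50 mm and 8.59 degrees, less where a joint would pass 70% of its speed; a pose out of reach is approached as far as the arm can. A call is refused whole if a number of a shift passes 50 or a number of a turn 0.15, either way. A call with a gripper value outside its range is refused whole. "gripper" is the closure in counts, from 0 (fully open) to 255 (shut), set as the call begins (left out, the last holds). The fingers move at their own pace and stop on an object; "newtons" is the grip in N (left out, the last holds). Time passes only in rows, so rows that do not move let the fingers close. It gives the time, the measured TCP pose, the force and the opening at its end, in the units of the state.
- observe(): the state, without advancing time (a new reading comes with each control period).
- grab_frame(name): name is "side" or "top" or "wrist"; returns the picture (400x640x3 uint8, red, green, blue); there is no depth.
- camera_info(name): a dict with "fov_y" (degrees; the focal length in pixels is half the picture's height over the tangent of half this angle, whatever the lens; pixels are square), "cx", "cy" (the principal point, pixels), "distortion" ([k1, k2, p1, p2, k3] as OpenCV has them; the pictures are not rectified), "R" (3x3) and "t" (3): a world point X has camera coordinates R X + t; the wrist camera has in their place "tool_from_camera" (4x4, takes a point from camera to tool coordinates, whose origin is the TCP and whose axes are the tool frame's). Camera axes: x right, y down, z forward; pixel columns grow to the right and rows downward; lengths in m; the calibration is good to about 2 mm. A picture is of the moment at which its call begins: read the wrist's pose just before it. camera_info takes no time and is no camera call.
- bot.job_done(): hands the job in, once; it reports no verdict.
Trained networks look in the newest picture that a camera, given by its name, has taken for a name from the list of things; names that differ only in an ending like _2 or _b are one class to them, and where a whole thing is asked for, a point or a joint stands for the part that bears it (a point fixed in the world has none). Each returns a list of dicts, best first, with "p" (0 to 1); they miss things now and then, are a little off and sometimes report something else, mostly with a low value. They report only what shows in the picture. A call takes as long as a camera call.
- nets.find_in(camera, name): "rect" ([left, top, right, bottom] in pixels, round what is visible of it).
- nets.silhouettes(camera, name): "mask" (400x640 bool, what is visible of it) and "rect" ([left, top, right, bottom] in pixels, round what is visible of it).
- nets.pinpoint(camera, name): "location" ([column, row] in pixels: a listed point, or the origin of a listed thing).
The state is a dict: "clock": time; "qpos": joint angles; "qd": joint speeds; "joint_efforts": joint torques, N m; "position": TCP position; "tool_rot": TCP orientation; "force": force on the tool from outside, world axes, zero at the start; "moment": the same for the moment, N m; "grip_width": finger opening in m.
Only numpy, scipy, OpenCV 4.12 (cv2) and the standard library are available. Lean on these libraries where they do the work, as an engineer would, in place of code of your own. Each camera call takes 0.05 s, during which the arm holds its last target.

## Working session

There is one attempt and no reset: what is moved stays moved. The work goes in short steps, Python scripts to look and compute and a tool call to move; the robot and the scene stay as the last step left them, time stands still between calls to the robot, and variables do not carry over. Pictures are saved under pics/ and viewed, and the job is handed in when it is done.

Besides the shell and the picture viewer there is one more tool, called after "Call:" as name(argument=value, ...) on one line, values as JSON. jog_arm: Moves the arm, as the interface text tells. Its arguments: {"type":"object","properties":{"commands":{"type":"array","items":{"type":"array","items":{"type":"number"}}},"gripper":{"type":"number"},"newtons":{"type":"number"}},"required":["commands"]}

```bash
ls; mkdir -p pics
python3 - <<'E'
from workcell import observe, grab_frame, camera_info, bot, nets
import cv2, numpy as np
s=observe(); print(s); print(bot.tip_extent)
for n in ["side","top","wrist"]:
    im=grab_frame(n); cv2.imwrite(f"pics/a_{n}.png",im[:,:,::-1]); print(n,camera_info(n))
E
```

```text
pics
{'clock': 0.0, 'qpos': array([ 1.07878282,  0.52200684, -0.03636821,  1.59998968,  0.02123582,
        1.02109699, -0.11279995]), 'qd': array([-1.70892591e-03, -4.35616295e-04, -1.03058978e-04, -5.31636006e-05,
       -5.63972005e-04, -1.30220543e-03,  2.87141169e-04]), 'joint_efforts': array([-1.36921826e-03, -9.27123070e+01,  1.97900422e+00, -3.69940567e+01,
        1.77030772e-02,  8.08440585e-03, -1.10294042e-05]), 'position': array([ 0.25573561, -0.56993733,  0.24173631]), 'tool_rot': array([-1.49056067,  1.5696817 ,  2.07288934]), 'force': array([-0.99903429, -0.0141678 , -0.59175993]), 'moment': array([0.0037327 , 0.00646353, 0.02977909]), 'grip_width': 0.08534537186128242}
0.011
side {'fov_y': 56.797553057670946, 'cx': 324.79189829893625, 'cy': 194.6573227837717, 'distortion': array([-0.01796778,  0.        ,  0.        ,  0.        ,  0.        ]), 'R': array([[-0.73655609, -0.67607814, -0.0200866 ],
       [-0.41283679,  0.47289394, -0.77841962],
       [ 0.53577132, -0.56505722, -0.62742284]]), 't': array([0.3907309 , 0.28443523, 0.86011639])}
top {'fov_y': 56.8716117
[... 178 characters left out ...]
994849, -0.00875025],
       [-0.99714948,  0.0057863 , -0.07522927],
       [ 0.07527602,  0.00833845, -0.99712787]]), 't': array([0.05922425, 0.50661693, 1.17860741])}
wrist {'fov_y': 62.01617657519619, 'cx': 316.5989602620809, 'cy': 196.17295023565887, 'distortion': array([0.00695241, 0.        , 0.        , 0.        , 0.        ]), 'tool_from_camera': array([[-7.76142146e-04, -3.02819270e-01,  9.53047684e-01,
        -1.32579885e-01],
       [ 9.99998863e-01,  9.97016628e-04,  1.13116807e-03,
         3.95543466e-05],
       [-1.29274388e-03,  9.53047478e-01,  3.02818152e-01,
        -7.73717320e-02],
       [ 0.00000000e+00,  0.00000000e+00,  0.00000000e+00,
         1.00000000e+00]])}
```

View pics/a_side.png

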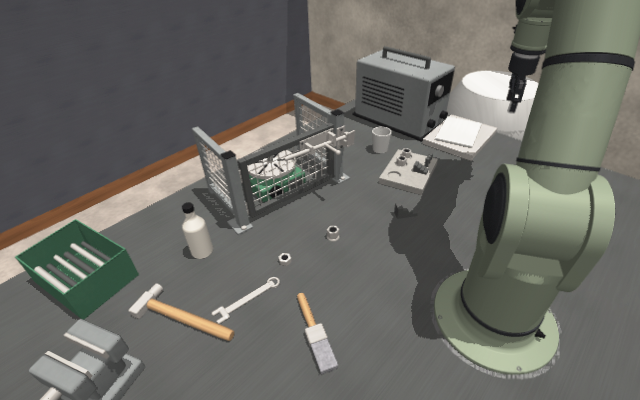

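View pics/a_top.png

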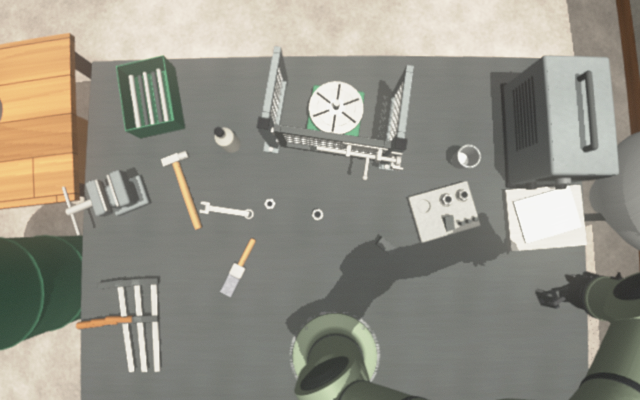

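View pics/a_wrist.png

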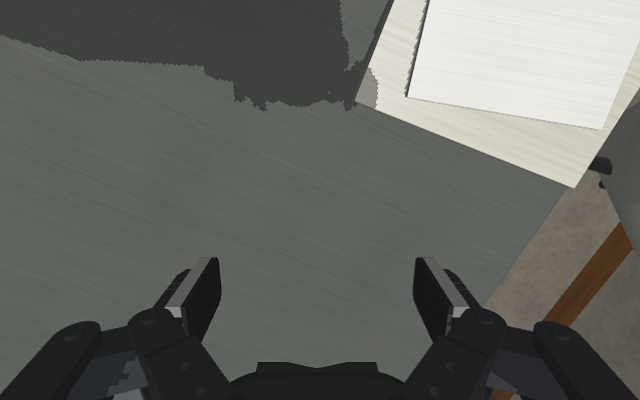

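```bash
cat > h.py <<'E'
from workcell import observe, grab_frame, camera_info, bot, nets
import cv2, numpy as np
from scipy.spatial.transform import Rotation as Rn
def tool():
    s=observe(); return Rn.from_euler('xyz',s['tool_rot']).as_matrix(), np.array(s['position'])
def cam(n):
    c=camera_info(n); f=200/np.tan(np.radians(c['fov_y']/2))
    K=np.array([[f,0,c['cx']],[0,f,c['cy']],[0,0,1.]])
    if 'R' in c: R,t=c['R'],c['t']
    else:
        Rt,p=tool(); T=c['tool_from_camera']; Rw=Rt@T[:3,:3]; o=Rt@T[:3,3]+p; R=Rw.T; t=-R@o
    return K,np.array(c['distortion']),R,np.array(t)
def proj(C,X):
    K,d,R,t=C; return cv2.projectPoints(np.atleast_2d(np.float64(X)),cv2.Rodrigues(R)[0],t,K,d)[0].reshape(-1,2)
def ray(C,uv):
    K,d,R,t=C; x=cv2.undistortPoints(np.float64(uv).reshape(1,1,2),K,d).ravel(); v=R.T@np.r_[x,1]; return -R.T@t, v/np.linalg.norm(v)
def onz(C,uv,z):
    o,v=ray(C,uv); return o+v*(z-o[2])/v[2]
def tri(L):
    A=np.zeros((3,3));b=np.zeros(3)
    for C,uv in L:
        o,v=ray(C,uv); P=np.eye(3)-np.outer(v,v); A+=P;b+=P@o
    X=np.linalg.solve(A,b); return X,[np.linalg.norm(proj(C,X)[0]-uv).round(1) for C,uv in L]
E
python3 - <<'E'
from h import *
for n in ["side","top"]:
    C=cam(n)
    for name,z in [("guard",0),("leaf",0),("grip",.183),("head",.183),("nut",0),("pocket",.016),("rack",0),("plain_nut",0)]:
        for r in nets.pinpoint(n,name)[:2]: print(n,name,r['p'],np.round(r['location'],1),onz(C,r['location'],z).round(4))
print(observe()['clock'])
E
```

```text
side guard 0.69 [292.3 200.9] [0.6588 0.0166 0.    ]
side leaf 0.84 [249.2 222.2] [ 0.6843  0.1738 -0.    ]
side grip 0.86 [332.7 147.5] [ 0.5792 -0.0935  0.183 ]
side head 0.51 [346.  137.4] [ 0.5873 -0.1652  0.183 ]
side nut 0.74 [331.6 242.7] [0.4387 0.0713 0.    ]
side nut 0.58 [247.8 295.2] [0.4755 0.3439 0.    ]
side pocket 0.72 [395.7 177. ] [ 0.4693 -0.2934  0.016 ]
side rack 0.69 [408.6 174.8] [ 0.4537 -0.3534  0.    ]
side plain_nut 0.64 [284.4 260.4] [0.4909 0.2058 0.    ]
top guard 0.9 [328.4 150.1] [0.6693 0.0163 0.    ]
top guard 0.6 [185.3 188.3] [0.5445 0.495  0.    ]
top leaf 0.98 [277.4 144. ] [0.6913 0.1866 0.    ]
top grip 0.74 [366.6 168.2] [ 0.5789 -0.0863  0.183 ]
top head 0.62 [399.1 156.9] [ 0.6108 -0.179   0.183 ]
top nut 0.51 [315.6 210.1] [0.4696 0.06   0.    ]
top pocket 0.96 [424.5 205.5] [ 0.4817 -0.295   0.016 ]
top rack 0.77 [439.9 212.7] [ 0.4585 -0.3503  0.    ]
top rack 0.31 [399.  157.3] [ 0.6438 -0.2187  0.    ]
top plain_nut 0.44 [268.2 202.2] [0.4965 0.2163 0.    ]
0.95
```

Run:
```python
from h import *
R,p=tool(); print(R.round(3)); 
a=cv2.imread('pics/a_side.png'); b=cv2.imread('pics/a_top.png')
def crop(im,x0,y0,w,h,k): return cv2.resize(im[y0:y0+h,x0:x0+w],None,fx=k,fy=k,interpolation=cv2.INTER_CUBIC)
cv2.imwrite('pics/b1.png',crop(a,270,110,180,150,4.4))
cv2.imwrite('pics/b2.png',crop(b,260,110,230,145,3.4))
```

```text
[[-0.     0.409 -0.912]
 [ 0.    -0.912 -0.409]
 [-1.    -0.     0.   ]]
```

View pics/b1.png

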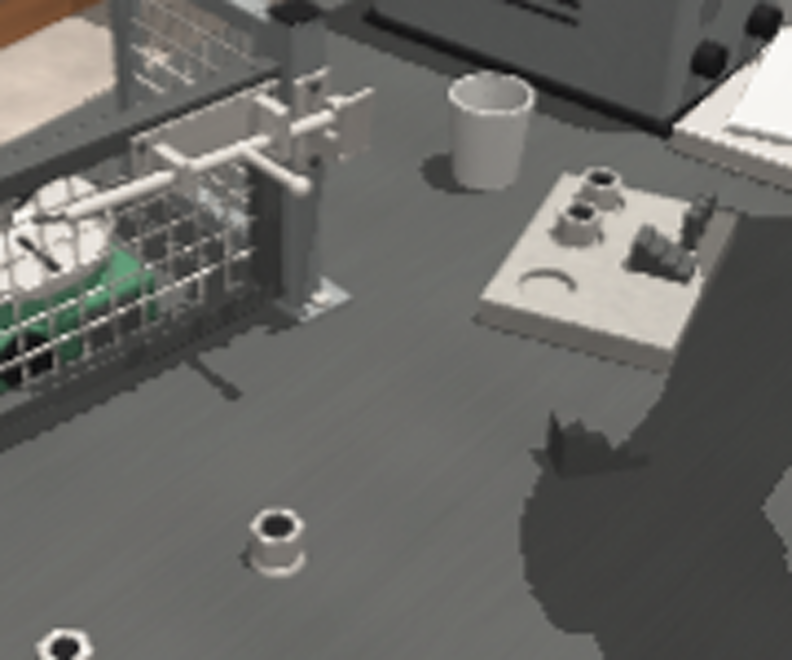

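View pics/b2.png

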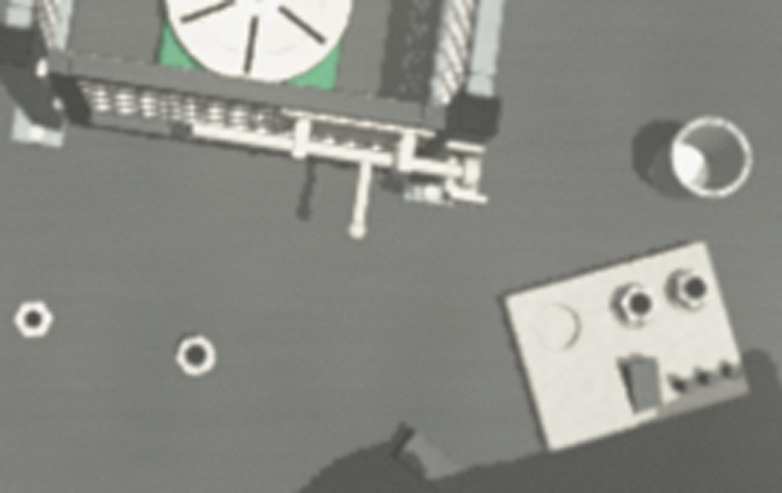

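Run:
```python
from h import *
S,T=cam('side'),cam('top')
print(onz(T,[317.6,214.1],.03),onz(S,[332.7,229],.03),onz(S,[332.7,238.2],.003))
print('pocket',onz(T,[423.8,205.6],.024),onz(S,[395,174.5],.024))
# rack corners top crop
for c in [(503,297),(706,243),(748,390),(548,451)]: print(onz(T,[260+c[0]/3.4,110+c[1]/3.4],.024))
# knob/handle
for z in(.183,):
  print('ball',onz(T,[260+357/3.4,110+231/3.4],z),onz(S,[270+301/4.4,110+185/4.4],z))
  print(tri([(T,np.array([260+357/3.4,110+231/3.4])),(S,np.array([270+301/4.4,110+185/4.4]))]))
for n in("side","top"):
  for r in nets.silhouettes(n,"nut")[:3]:
    m=r['mask']; ys,xs=np.nonzero(m); print(n,r['p'],r['rect'],xs.mean(),ys.mean())
```

```text
[0.45542941 0.05329708 0.03      ] [0.45276506 0.05040123 0.03      ] [0.44621543 0.05804762 0.003     ]
pocket [ 0.48097852 -0.29043224  0.024     ] [ 0.47372493 -0.29429881  0.024     ]
[ 0.50803516 -0.23941896  0.024     ]
[ 0.55894063 -0.43737824  0.024     ]
[ 0.41771624 -0.47324013  0.024     ]
[ 0.3618205  -0.27902186  0.024     ]
ball [ 0.55126592 -0.0813845   0.183     ] [ 0.54962428 -0.08555266  0.183     ]
(array([ 0.5495491 , -0.08245233,  0.18457082]), [np.float64(0.7), np.float64(0.7)])
side 0.54 [329.7, 230.5, 341.7, 240.5] 332.7165354330709 233.21259842519686
top 0.55 [313.5, 210.9, 321.5, 221.4] 317.23333333333335 214.26666666666668
```

```bash
cat >> h.py <<'E'
def plan(tgt,yaz=None,n=None,cyl=False,step=40.):
    """rows for tool-down move to world tgt, tool y azimuth yaz(deg)"""
    R,p=tool(); tgt=np.array(tgt,float)
    a0=np.arctan2(R[1,1],R[0,1]); a1=a0 if yaz is None else np.radians(yaz)
    da=(a1-a0+np.pi)%(2*np.pi)-np.pi
    def pos(s):
        if not cyl: return p+(tgt-p)*s
        r0,r1=np.hypot(*p[:2]),np.hypot(*tgt[:2]); t0,t1=np.arctan2(p[1],p[0]),np.arctan2(tgt[1],tgt[0])
        r=r0+(r1-r0)*s;t=t0+(t1-t0)*s
        return np.array([r*np.cos(t),r*np.sin(t),p[2]+(tgt[2]-p[2])*s])
    L=sum(np.linalg.norm(pos((i+1)/50)-pos(i/50)) for i in range(50))*1000
    n=n or int(max(np.ceil(L/step),np.ceil(abs(da)/.13),1))
    rows=[];cur=p.copy();tilt=None
    for i in range(n):
        a=a0+da*i/n
        Rt=np.array([[0,np.cos(a),0],[0,np.sin(a),0],[-1,0,0.]]); Rt[:,2]=np.cross(Rt[:,0],Rt[:,1])
        d=Rt.T@(pos((i+1)/n)-cur)*1000; d=np.round(d,0 if n>3 else 1); cur=cur+Rt@d/1000
        rows.append([*d,round(-da/n,3),0,0])
    print(n,'rows, len',round(L),'end',cur.round(4)); print(str([[float(x) for x in r] for r in rows]).replace('.0,',',').replace('.0]',']').replace('-0,','0,'))
def st():
    s=observe(); R,p=tool(); print('t',s['clock'],'p',p.round(4),'yaz',np.degrees(np.arctan2(R[1,1],R[0,1])).round(1),'tilt',R[:,0].round(3),'F',np.round(s['force'],1),'w',s['grip_width'],'q',np.round(s['qpos'],2))
E
python3 -c "
from h import *
plan([.454,.052,.14],15,cyl=True)"
```

```text
18 rows, len 711 end [0.4535 0.0519 0.1403]
[[6, -11, -43, -0.078, 0, 0], [5, -10, -43, -0.078, 0, 0], [6, -10, -42, -0.078, 0, 0], [6, -10, -41, -0.078, 0, 0], [5, -10, -41, -0.078, 0, 0], [6, -9, -40, -0.078, 0, 0], [6, -8, -40, -0.078, 0, 0], [5, -9, -39, -0.078, 0, 0], [6, -8, -39, -0.078, 0, 0], [6, -8, -38, -0.078, 0, 0], [5, -7, -37, -0.078, 0, 0], [6, -8, -37, -0.078, 0, 0], [6, -7, -36, -0.078, 0, 0], [6, -7, -36, -0.078, 0, 0], [5, -6, -35, -0.078, 0, 0], [6, -7, -34, -0.078, 0, 0], [6, -6, -34, -0.078, 0, 0], [5, -6, -33, -0.078, 0, 0]]
```

```bash
python3 -c "
from h import *
plan([.454,.052,.25],15,cyl=True)"
```

```text
18 rows, len 704 end [0.4535 0.0519 0.2503]
[[0, -11, -43, -0.078, 0, 0], [-1, -10, -43, -0.078, 0, 0], [0, -10, -42, -0.078, 0, 0], [-1, -10, -41, -0.078, 0, 0], [0, -10, -41, -0.078, 0, 0], [-1, -9, -40, -0.078, 0, 0], [0, -8, -40, -0.078, 0, 0], [0, -9, -39, -0.078, 0, 0], [-1, -8, -39, -0.078, 0, 0], [0, -8, -38, -0.078, 0, 0], [-1, -7, -37, -0.078, 0, 0], [0, -8, -37, -0.078, 0, 0], [-1, -7, -36, -0.078, 0, 0], [0, -7, -36, -0.078, 0, 0], [0, -6, -35, -0.078, 0, 0], [-1, -7, -34, -0.078, 0, 0], [0, -6, -34, -0.078, 0, 0], [-1, -6, -33, -0.078, 0, 0]]
```

Call:
jog_arm(commands=[[0,-11,-43,-0.078,0,0],[-1,-10,-43,-0.078,0,0],[0,-10,-42,-0.078,0,0],[-1,-10,-41,-0.078,0,0],[0,-10,-41,-0.078,0,0],[-1,-9,-40,-0.078,0,0],[0,-8,-40,-0.078,0,0],[0,-9,-39,-0.078,0,0],[-1,-8,-39,-0.078,0,0],[0,-8,-38,-0.078,0,0],[-1,-7,-37,-0.078,0,0],[0,-8,-37,-0.078,0,0],[-1,-7,-36,-0.078,0,0],[0,-7,-36,-0.078,0,0],[0,-6,-35,-0.078,0,0],[-1,-7,-34,-0.078,0,0],[0,-6,-34,-0.078,0,0],[-1,-6,-33,-0.078,0,0]])

```text
clock: 2.85
position: [0.4486, 0.0725, 0.2496]
tool_rot: [0.601, 1.565, -0.666]
force: [-0.1, 0.3, 0.6]
grip_width: 0.0852
```

```bash
python3 -c "
from h import *
st()
plan([.454,.052,.14],15)"
```

```text
t 2.85 p [0.4486 0.0725 0.2496] yaz 17.4 tilt [ 0.004 -0.003 -1.   ] F [-0.1  0.3  0.6] w 0.08518943719507986 q [ 0.2   0.28 -0.6   2.    0.21  0.91 -0.2 ]
3 rows, len 112 end [0.454 0.052 0.14 ]
[[36.5, -0.3, 7, 0.014, 0, 0], [36.6, -0.3, 7.1, 0.014, 0, 0], [36.5, -0.1, 7.1, 0.014, 0, 0]]
```

Call:
jog_arm(commands=[[36,0,7,0.014,0,0],[36,0,7,0.014,0,0],[36,0,7,0.014,0,0],[0,0,0,0,0,0]])

```text
clock: 3.25
position: [0.4555, 0.057, 0.1409]
tool_rot: [1.16, 1.561, -0.14]
force: [-0.5, 0.8, 1.0]
grip_width: 0.0853
```

Run:
```python
from h import *
st(); C=cam('wrist'); im=grab_frame('wrist'); cv2.imwrite('pics/c.png',im[:,:,::-1])
for r in nets.silhouettes('wrist','nut')[:2]:
    m=r['mask']; ys,xs=np.nonzero(m); print(r['p'],r['rect'])
for r in nets.pinpoint('wrist','nut')[:2]: print(r,onz(C,r['location'],0))
```

```text
t 3.25 p [0.4555 0.057  0.1409] yaz 15.6 tilt [ 0.01  -0.001 -1.   ] F [-0.5  0.8  1. ] w 0.08534529362313092 q [ 0.15  0.45 -0.51  2.1   0.36  0.66 -0.34]
0.96 [292.0, 166.7, 337.7, 221.5]
{'location': [311.1, 188.4], 'p': 0.71} [0.45317742 0.05288755 0.        ]
```

View pics/c.png

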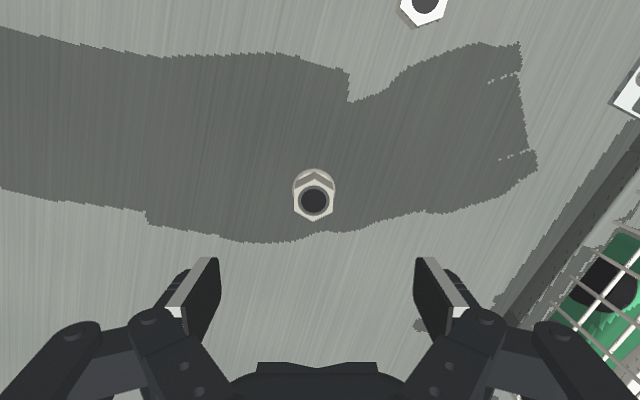

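Run:
```python
from h import *
C=cam('wrist'); im=cv2.imread('pics/c.png')
R,p=tool(); a0=np.arctan2(R[1,1],R[0,1])
print(onz(C,[313.5,200.5],.03),onz(C,[313.8,188.5],.006))
big=cv2.resize(im[150:240,270:360],None,fx=6.5,fy=6.5,interpolation=cv2.INTER_CUBIC)
x,y=.4535,.0522
def dr(P,col):
    q=((proj(C,P)-[270,150]+.5)*6.5).astype(int); cv2.polylines(big,[q],True,col,1)
for k,(dy,col) in enumerate([(0,(0,0,255))]):
    th=a0+np.radians(dy)+np.radians(30+60*np.arange(6)); r=15/np.cos(np.pi/6)/1000
    dr(np.c_[x+r*np.cos(th),y+r*np.sin(th),th*0+.03],col)
th=np.linspace(0,6.28,60); dr(np.c_[x+.0185*np.cos(th),y+.0185*np.sin(th),th*0+.006],(0,255,0))
cv2.imwrite('pics/d.png',big)
```

```text
[0.45873548 0.05277722 0.03      ] [0.45845627 0.0554437  0.006     ]
```

View pics/d.png

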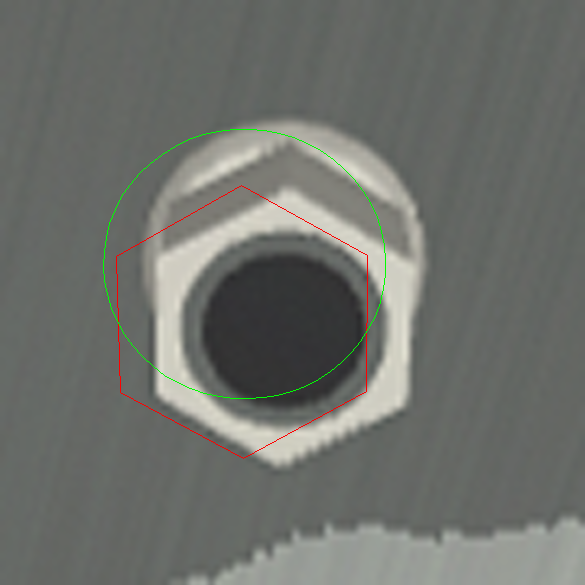

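```bash
python3 - <<'E'
s=open('h.py').read()
s=s.replace("        rows.append([*d,round(-da/n,3),0,0])","        tl=Rt.T@np.cross(R[:,0],[0,0,-1.])/min(n,4) if i<4 else np.zeros(3)\n        rows.append([*d,round(-da/n,3),round(tl[1],3),round(tl[2],3)])")
open('h.py','w').write(s)
E
python3 -c "
from h import *
plan([.4587,.0537,.0185],15.2,n=5)"
```

```text
5 rows, len 127 end [0.4591 0.0535 0.0181]
[[25, 0, 1, 0.001, 0.001, -0.004], [26, 0, 1, 0.001, 0.001, -0.004], [25, 0, 1, 0.001, 0.001, -0.004], [25, 0, 1, 0.001, 0.001, -0.004], [26, 0, 1, 0.001, 0, 0]]
```

Call:
jog_arm(commands=[[25,0.5,1,0,0.001,-0.004],[25,0.5,1,0,0.001,-0.004],[25,0.5,1,0,0.001,-0.004],[0,0,0,0,0,0]], gripper=60)

```text
clock: 3.8
position: [0.4668, 0.057, 0.0763]
tool_rot: [1.318, 1.553, 0.019]
force: [-0.4, -0.4, 1.4]
grip_width: 0.0653
```

Run:
```python
from h import *
st(); im=grab_frame('wrist'); cv2.imwrite('pics/e.png',im[:,:,::-1]); 
plan([.4587,.0537,.0185],15.2,n=3)
```

```text
t 3.8 p [0.4668 0.057  0.0763] yaz 15.6 tilt [ 0.018  0.    -1.   ] F [-0.4 -0.4  1.4] w 0.06526214418710446 q [ 0.07  0.58 -0.42  2.12  0.48  0.52 -0.43]
3 rows, len 60 end [0.4587 0.0537 0.0185]
[[19.7, -3.1, 0.4, 0.002, 0.002, -0.006], [19.8, -3.1, 0.4, 0.002, 0.002, -0.006], [19.7, -3.1, 0.3, 0.002, 0.001, -0.006]]
```

View pics/e.png

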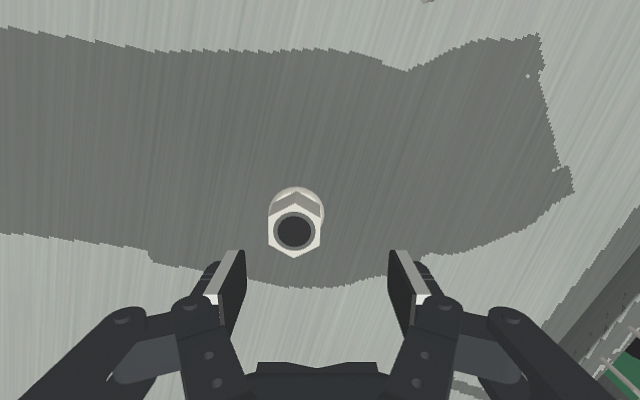

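Call:
jog_arm(commands=[[5,-3,0,0,0.002,-0.008],[5,-3,0,0,0.002,-0.008],[0,0,0,0,0,0],[0,0,0,0,0,0]])

```text
clock: 4.25
position: [0.4637, 0.0559, 0.0719]
tool_rot: [1.381, 1.563, 0.083]
force: [0.1, -0.2, -0.3]
grip_width: 0.0654
```

Run:
```python
from h import *
st();plan([.4587,.0537,.0185],15.2,n=3)
```

```text
t 4.25 p [0.4637 0.0559 0.0719] yaz 15.6 tilt [ 0.008  0.001 -1.   ] F [ 0.1 -0.2 -0.3] w 0.06541262893889374 q [ 0.08  0.58 -0.42  2.12  0.48  0.51 -0.43]
3 rows, len 54 end [0.4587 0.0537 0.0185]
[[17.8, -1.8, 0.3, 0.002, 0.001, -0.003], [17.8, -1.8, 0.2, 0.002, 0.001, -0.003], [17.8, -1.8, 0.3, 0.002, 0.001, -0.003]]
```

Call:
jog_arm(commands=[[12,-2,0,0,0.001,-0.005],[12,-2,0,0,0.001,-0.005],[12,-2,0,0,0,-0.003],[6,0,0,0,0,0],[0,0,0,0,0,0],[0,0,0,0,0,0]])

```text
clock: 4.85
position: [0.457, 0.0542, 0.0256]
tool_rot: [-1.664, 1.563, -2.963]
force: [-0.0, 0.7, 0.2]
grip_width: 0.0653
```

Run:
```python
from h import *
st();plan([.4587,.0537,.0185],15.2,n=3)
```

```text
t 4.85 p [0.457  0.0542 0.0256] yaz 15.6 tilt [-0.007 -0.001 -1.   ] F [-0.   0.7  0.2] w 0.06532343887589842 q [ 0.02  0.67 -0.35  2.14  0.55  0.42 -0.49]
3 rows, len 7 end [0.4587 0.0537 0.0185]
[[2.4, 0.5, 0.3, 0.002, 0, 0.002], [2.3, 0.5, 0.3, 0.002, 0, 0.002], [2.4, 0.5, 0.3, 0.002, 0, 0.002]]
```

Call:
jog_arm(commands=[[4,0.8,0.2,0,0,0.004],[4,0.8,0.2,0,0,0.003],[2,0,0,0,0,0],[0,0,0,0,0,0],[0,0,0,0,0,0]])

```text
clock: 5.35
position: [0.4593, 0.0543, 0.0154]
tool_rot: [1.893, 1.569, 0.595]
force: [-0.1, 0.3, -0.4]
grip_width: 0.0651
```

Run:
```python
from h import *
st();plan([.4587,.0537,.0185],15.2,n=3); im=grab_frame('wrist'); cv2.imwrite('pics/f.png',im[:,:,::-1])
```

```text
t 5.35 p [0.4593 0.0543 0.0154] yaz 15.6 tilt [ 0.001  0.001 -1.   ] F [-0.1  0.3 -0.4] w 0.0651353021175801 q [ 0.    0.69 -0.32  2.15  0.57  0.39 -0.51]
3 rows, len 3 end [0.4587 0.0536 0.0185]
[[-1, -0.3, 0.1, 0.002, 0, -0.001], [-1.1, -0.2, 0.2, 0.002, 0, -0.001], [-1, -0.3, 0.2, 0.002, 0, -0.001]]
```

View pics/f.png

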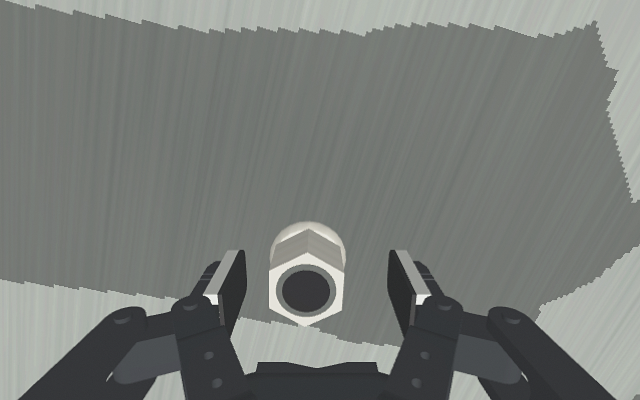

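Run:
```python
from h import *
C=cam('wrist'); R,p=tool(); X=onz(C,[306,292],.03); print(X, R.T@(X-p))
X=onz(C,[307.5,262],.006); print(X, R.T@(X-p))
```

```text
[0.45530188 0.05190431 0.03      ] [-0.01459767 -0.00446198  0.0012642 ]
[0.45521116 0.05242569 0.006     ] [ 0.00940267 -0.00444801  0.00075102]
```

Call:
jog_arm(commands=[[-3,-4,1,0,0,0],[-1,-3,0,0,0,0],[0,0,0,0,0,0]])

```text
clock: 5.7
position: [0.4523, 0.0512, 0.0201]
tool_rot: [1.8, 1.569, 0.502]
force: [0.1, -0.2, -0.1]
grip_width: 0.0651
```

Call:
jog_arm(commands=[[0,0,0,0,0,0],[0,0,0,0,0,0],[0,0,0,0,0,0],[0,0,0,0,0,0],[0,0,0,0,0,0],[0,0,0,0,0,0]], gripper=255, newtons=50)

```text
clock: 6.3
position: [0.4525, 0.0511, 0.0205]
tool_rot: [1.611, 1.568, 0.312]
force: [-0.8, -0.7, 3.2]
grip_width: 0.0288
```

Run:
```python
from h import *
st(); im=grab_frame('wrist'); cv2.imwrite('pics/g.png',im[:,:,::-1])
```

```text
t 6.3 p [0.4525 0.0511 0.0205] yaz 15.6 tilt [ 0.002  0.001 -1.   ] F [-0.8 -0.7  3.2] w 0.028830958688927016 q [ 0.01  0.67 -0.33  2.16  0.57  0.38 -0.51]
```

View pics/g.png

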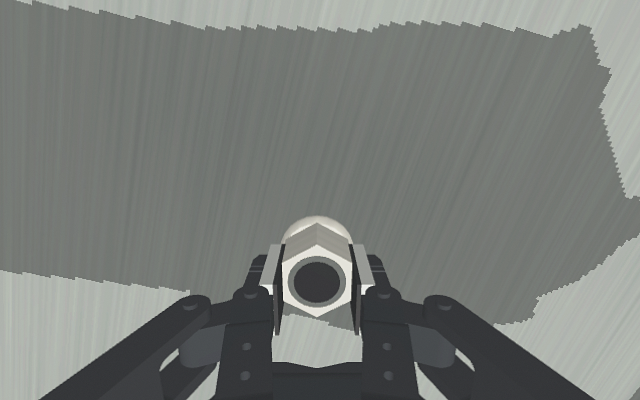

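Run:
```python
from h import *
C=cam('wrist'); R,p=tool(); X=onz(C,[317,282],.03); print(X, R.T@(X-p))
```

```text
[0.45248764 0.0513329  0.03      ] [-9.46071555e-03  5.31899955e-05 -1.88841925e-04]
```

Call:
jog_arm(commands=[[-20,0,0,0,0,0],[-35,0,0,0,0,0],[-40,0,5,0,0,0],[-15,0,15,0,0,0],[0,0,15,0,0,0]])

```text
clock: 6.85
position: [0.4606, 0.0186, 0.1337]
tool_rot: [-2.679, 1.569, 2.31]
force: [0.6, -1.2, -2.2]
grip_width: 0.029
```

Run:
```python
from h import *
st(); plan([.475,-.293,.13],14.4)
```

```text
t 6.85 p [0.4606 0.0186 0.1337] yaz 15.9 tilt [-0.001  0.001 -1.   ] F [ 0.6 -1.2 -2.2] w 0.02897852504178458 q [ 0.24  0.48 -0.52  2.1   0.38  0.66 -0.26]
8 rows, len 312 end [ 0.4748 -0.2926  0.1297]
[[0, -9, 38, 0.003, 0, 0], [1, -9, 38, 0.003, 0, 0], [0, -8, 38, 0.003, 0, 0], [1, -9, 38, 0.003, 0, 0], [0, -8, 38, 0.003, 0, 0], [1, -9, 38, 0.003, 0, 0], [0, -8, 38, 0.003, 0, 0], [1, -8, 38, 0.003, 0, 0]]
```

Call:
jog_arm(commands=[[0,-9,38,0.003,0,0],[1,-9,38,0.003,0,0],[0,-8,38,0.003,0,0],[1,-9,38,0.003,0,0],[0,-8,38,0.003,0,0],[1,-9,38,0.003,0,0],[0,-8,36,0.003,0,0],[0,-6,20,0.003,0,0],[0,0,0,0,0,0],[0,0,0,0,0,0],[0,0,0,0,0,0]])

```text
clock: 7.95
position: [0.4711, -0.2859, 0.1294]
tool_rot: [2.936, 1.568, 1.616]
force: [0.4, 0.3, -1.1]
grip_width: 0.0289
```

Run:
```python
from h import *
st(); C=cam('wrist'); im=grab_frame('wrist'); cv2.imwrite('pics/i.png',im[:,:,::-1])
for r in nets.pinpoint('wrist','pocket')[:2]: print(r,onz(C,r['location'],0.016))
```

```text
t 7.95 p [ 0.4711 -0.2859  0.1294] yaz 14.4 tilt [-0.     0.003 -1.   ] F [ 0.4  0.3 -1.1] w 0.02890105388436679 q [ 0.78  0.59 -0.48  1.87  0.38  0.76  0.35]
{'location': [324.2, 202.9], 'p': 0.97} [ 0.47840898 -0.29035582  0.016     ]
```

View pics/i.png

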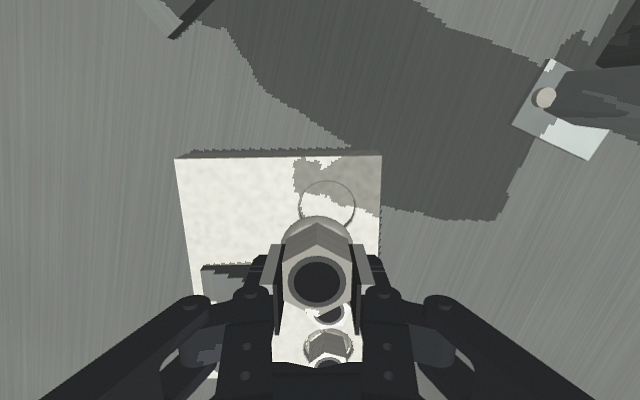

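Run:
```python
from h import *
C=cam('wrist'); im=cv2.imread('pics/i.png')
X=onz(C,[326.7,207.5],.024); print(X)
big0=cv2.resize(im[140:250,270:390],None,fx=6,fy=6,interpolation=cv2.INTER_CUBIC); th=np.linspace(0,6.28,80)
def dr(x,y,z,r,col):
    q=((proj(C,np.c_[x+r*np.cos(th),y+r*np.sin(th),th*0+z])-[270,140]+.5)*6).astype(int); cv2.polylines(big0,[q],True,col,1)
dr(.4784,-.2904,.024,.0215,(0,0,255)); dr(X[0],X[1],.024,.0215,(0,255,0))
cv2.imwrite('pics/j.png',big0)
```

```text
[ 0.48058754 -0.29055828  0.024     ]
```

View pics/j.png

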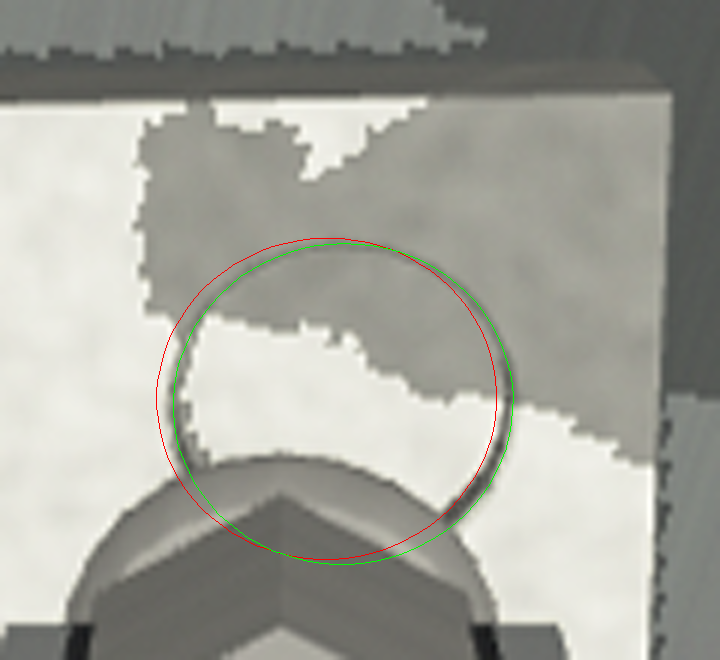

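Run:
```python
from h import *
plan([.4806,-.2906,.068],14.4,n=5)
```

```text
5 rows, len 62 end [ 0.4808 -0.2903  0.0676]
[[12, 2, 1, 0, -0.001, -0], [13, 1, 2, 0, -0.001, -0], [12, 2, 1, 0, -0.001, -0], [12, 1, 2, 0, -0.001, -0], [13, 2, 1, 0, 0, 0]]
```

Call:
jog_arm(commands=[[12,2,1,0,-0.001,0],[12,1,2,0,-0.001,0],[12,2,1,0,-0.001,0],[12,1,1,0,0,0],[6,1,0,0,0,0],[0,0,0,0,0,0],[0,0,0,0,0,0],[0,0,0,0,0,0]])

```text
clock: 8.85
position: [0.4804, -0.2862, 0.0696]
tool_rot: [-2.753, 1.57, 2.214]
force: [0.3, -0.3, -1.1]
grip_width: 0.029
```

Run:
```python
from h import *
st(); C=cam('wrist'); im=np.ascontiguousarray(grab_frame('wrist')[:,:,::-1]); cv2.imwrite('pics/k0.png',im)
th=np.linspace(0,6.28,80)
x0,y0,k=250,130,4; big=cv2.resize(im[y0:y0+150,x0:x0+170],None,fx=k,fy=k,interpolation=cv2.INTER_CUBIC)
def dr(x,y,z,r,col):
    q=((proj(C,np.c_[x+r*np.cos(th),y+r*np.sin(th),th*0+z])-[x0,y0]+.5)*k).astype(int); cv2.polylines(big,[q],True,col,1)
dr(.4806,-.2906,.024,.0215,(0,255,0))
R,p=tool(); dr(p[0],p[1],p[2]-.0145,.0185,(255,0,0))
cv2.imwrite('pics/k.png',big)
```

```text
t 8.85 p [ 0.4804 -0.2862  0.0696] yaz 14.6 tilt [-0.001  0.001 -1.   ] F [ 0.3 -0.3 -1.1] w 0.028998054653944994 q [ 0.73  0.69 -0.43  1.88  0.44  0.66  0.3 ]
```

View pics/k.png

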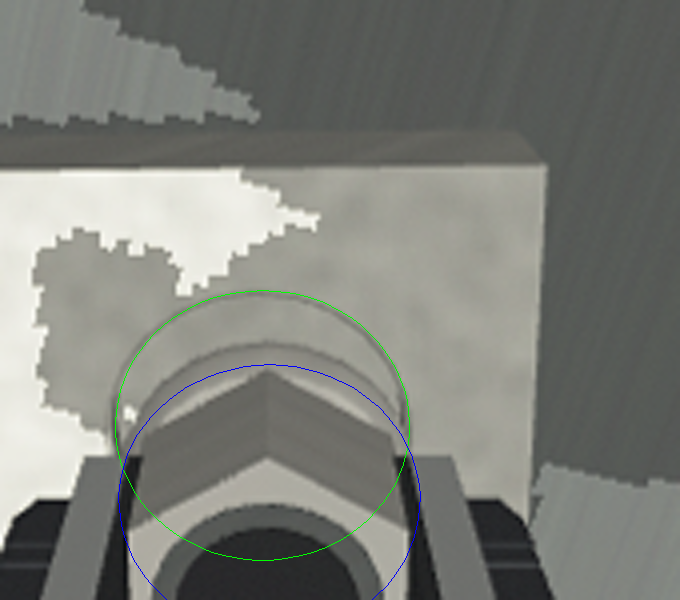

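Run:
```python
from h import *
C=cam('wrist'); im=cv2.imread('pics/k0.png')
th=np.linspace(0,6.28,80)
x0,y0,k=250,180,4; big=cv2.resize(im[y0:y0+140,x0:x0+150],None,fx=k,fy=k,interpolation=cv2.INTER_CUBIC)
R,p=tool()
def poly(P,col):
    q=((proj(C,P)-[x0,y0]+.5)*k).astype(int); cv2.polylines(big,[q],True,col,1)
def circ(z,r,col): poly(np.c_[p[0]+r*np.cos(th),p[1]+r*np.sin(th),th*0+z],col)
b=p[2]-.0205
circ(b,.0185,(0,255,0)); circ(b+.006,.0185,(255,0,0))
a=np.arctan2(R[1,1],R[0,1])+np.radians(30+60*np.arange(6)); r=.015/np.cos(np.pi/6)
poly(np.c_[p[0]+r*np.cos(a),p[1]+r*np.sin(a),a*0+b+.03],(0,0,255))
cv2.imwrite('pics/l.png',big)
```

```text
(no output)
```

View pics/l.png

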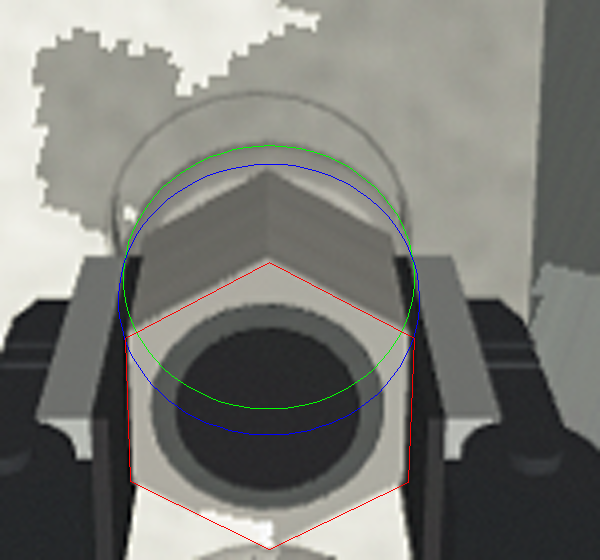

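Call:
jog_arm(commands=[[8,-1,3,0,0,0],[8,-0.5,3,0,0,0],[4,0,1,0,0,0],[0,0,0,0,0,0],[0,0,0,0,0,0]])

```text
clock: 9.4
position: [0.4808, -0.2947, 0.0484]
tool_rot: [0.914, 1.57, -0.402]
force: [-0.8, -0.1, -1.0]
grip_width: 0.0289
```

Run:
```python
from h import *
st(); plan([.4804,-.2906,.0365],14.4,n=3); im=grab_frame('wrist'); cv2.imwrite('pics/m.png',im[:,:,::-1])
```

```text
t 9.4 p [ 0.4808 -0.2947  0.0484] yaz 14.6 tilt [ 0.001 -0.    -1.   ] F [-0.8 -0.1 -1. ] w 0.028901537646211877 q [ 0.73  0.73 -0.41  1.88  0.46  0.63  0.29]
3 rows, len 13 end [ 0.4804 -0.2906  0.0365]
[[4, 0.2, -1.4, 0.001, 0, -0], [4, 0.2, -1.3, 0.001, 0, -0], [3.9, 0.2, -1.4, 0.001, 0, -0]]
```

View pics/m.png

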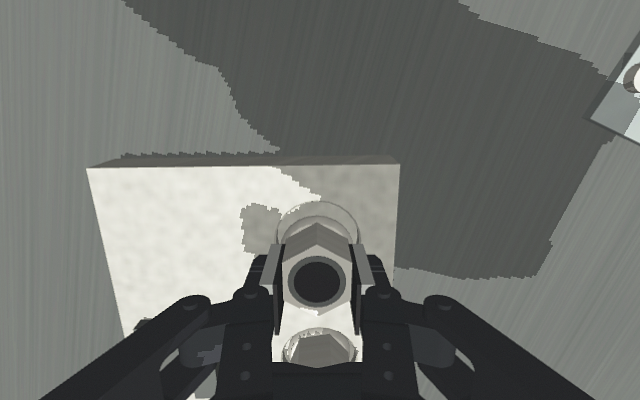

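Call:
jog_arm(commands=[[0,0,-3,0,0,0],[0,0,-1,0,0,0],[0,0,0,0,0,0],[0,0,0,0,0,0]])

```text
clock: 9.85
position: [0.48, -0.2902, 0.0491]
tool_rot: [0.922, 1.569, -0.394]
force: [-0.6, -0.5, -1.3]
grip_width: 0.0288
```

Run:
```python
from h import *
st(); plan([.4804,-.2906,.0365],14.4,n=3)
C=cam('wrist'); im=np.ascontiguousarray(grab_frame('wrist')[:,:,::-1])
th=np.linspace(0,6.28,80)
x0,y0,k=250,180,4; big=cv2.resize(im[y0:y0+140,x0:x0+150],None,fx=k,fy=k,interpolation=cv2.INTER_CUBIC)
def dr(x,y,z,r,col):
    q=((proj(C,np.c_[x+r*np.cos(th),y+r*np.sin(th),th*0+z])-[x0,y0]+.5)*k).astype(int); cv2.polylines(big,[q],True,col,1)
R,p=tool(); dr(.4805,-.2906,.024,.0215,(0,255,0)); dr(p[0],p[1],p[2]-.0205,.0185,(255,0,0)); cv2.imwrite('pics/n.png',big)
```

```text
t 9.85 p [ 0.48   -0.2902  0.0491] yaz 14.6 tilt [ 0.001 -0.001 -1.   ] F [-0.6 -0.5 -1.3] w 0.028821895757567512 q [ 0.73  0.72 -0.41  1.89  0.46  0.62  0.28]
3 rows, len 13 end [ 0.4804 -0.2906  0.0365]
[[4.2, 0.1, 0.2, 0.001, 0, -0], [4.2, 0.1, 0.1, 0.001, 0, -0], [4.2, 0.1, 0.2, 0.001, 0, -0]]
```

View pics/n.png

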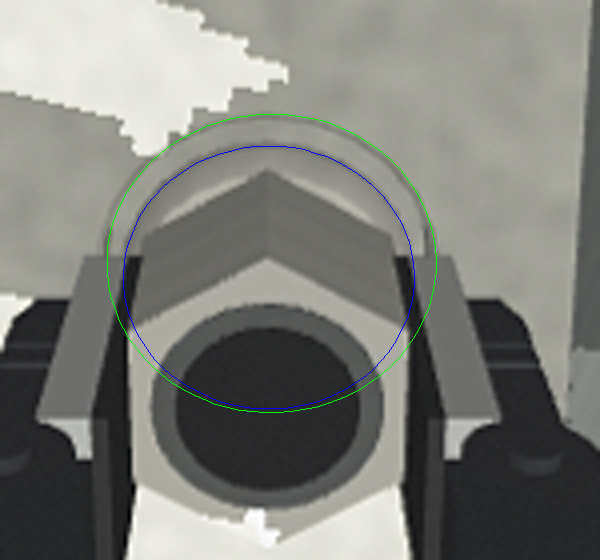

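Call:
jog_arm(commands=[[5,0,0,0,0,0],[4,0,0,0,0,0],[2,0,0,0,0,0],[0,0,0,0,0,0],[0,0,0,0,0,0]])

```text
clock: 10.4
position: [0.4799, -0.2903, 0.0368]
tool_rot: [0.936, 1.57, -0.38]
force: [-0.1, 1.6, -0.9]
grip_width: 0.0291
```

Run:
```python
from h import *
st()
```

```text
t 10.4 p [ 0.4799 -0.2903  0.0368] yaz 14.6 tilt [ 0.001 -0.    -1.   ] F [-0.1  1.6 -0.9] w 0.02914548663485547 q [ 0.72  0.74 -0.39  1.89  0.48  0.6   0.27]
```

Call:
jog_arm(commands=[[1.5,0,0,0,0,0],[0,0,0,0,0,0]])

```text
clock: 10.6
position: [0.4802, -0.2905, 0.037]
tool_rot: [0.426, 1.569, -0.89]
force: [-0.0, -0.0, -1.8]
grip_width: 0.0287
```

Run:
```python
from h import *
st()
```

```text
t 10.6 p [ 0.4802 -0.2905  0.037 ] yaz 14.6 tilt [ 0.001 -0.002 -1.   ] F [-0.  -0.  -1.8] w 0.02868177656695032 q [ 0.72  0.74 -0.39  1.89  0.48  0.6   0.27]
```

Call:
jog_arm(commands=[[2,0,0,0,0,0],[2,0,0,0,0,0],[0,0,0,0,0,0]])

```text
clock: 10.9
position: [0.4806, -0.2907, 0.0372]
tool_rot: [0.154, 1.566, -1.162]
force: [1.4, 0.9, -1.0]
grip_width: 0.0289
```

Run:
```python
from h import *
st()
```

```text
t 10.9 p [ 0.4806 -0.2907  0.0372] yaz 14.6 tilt [ 0.002 -0.004 -1.   ] F [ 1.4  0.9 -1. ] w 0.028877045485327362 q [ 0.71  0.74 -0.39  1.89  0.48  0.6   0.27]
```

Call:
jog_arm(commands=[[0,0,0,0,0,0],[0,0,0,0,0,0],[0,0,0,0,0,0]], gripper=110)

```text
clock: 11.2
position: [0.481, -0.2909, 0.0374]
tool_rot: [0.267, 1.565, -1.049]
force: [-0.3, -0.4, -0.7]
grip_width: 0.0482
```

Run:
```python
from h import *
st(); im=grab_frame('wrist'); cv2.imwrite('pics/o.png',im[:,:,::-1])
```

```text
t 11.2 p [ 0.481  -0.2909  0.0374] yaz 14.6 tilt [ 0.003 -0.005 -1.   ] F [-0.3 -0.4 -0.7] w 0.048173931025611315 q [ 0.71  0.74 -0.39  1.89  0.48  0.6   0.27]
```

View pics/o.png

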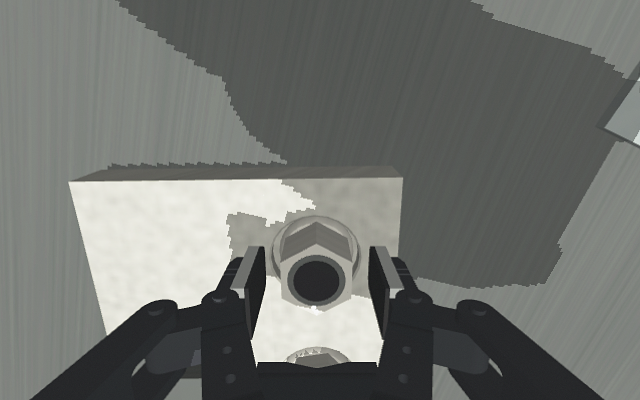

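Call:
jog_arm(commands=[[-15,0,0,0,0.001,0.001],[-30,0,0,0,0.001,0.001],[-40,0,0,0,0,0],[-10,0,0,0,0,0],[0,0,0,0,0,0]])

```text
clock: 11.75
position: [0.4803, -0.29, 0.138]
tool_rot: [1.066, 1.567, -0.249]
force: [-0.4, -0.2, -0.7]
grip_width: 0.0486
```

Run:
```python
from h import *
st(); C=cam('wrist'); im=np.ascontiguousarray(grab_frame('wrist')[:,:,::-1])
th=np.linspace(0,6.28,80)
x0,y0,k=240,150,4; big=cv2.resize(im[y0:y0+140,x0:x0+160],None,fx=k,fy=k,interpolation=cv2.INTER_CUBIC)
def dr(x,y,z,r,col):
    q=((proj(C,np.c_[x+r*np.cos(th),y+r*np.sin(th),th*0+z])-[x0,y0]+.5)*k).astype(int); cv2.polylines(big,[q],True,col,1)
dr(.4805,-.2906,.024,.0215,(0,255,0)); dr(.4805,-.2906,.022,.0185,(255,0,0)); cv2.imwrite('pics/q.png',big)
plan([.48,-.15,.25],60)
```

```text
t 11.75 p [ 0.4803 -0.29    0.138 ] yaz 14.6 tilt [ 0.003 -0.001 -1.   ] F [-0.4 -0.2 -0.7] w 0.04859554114022157 q [ 0.78  0.59 -0.48  1.85  0.37  0.79  0.36]
7 rows, len 180 end [ 0.48   -0.1502  0.2505]
[[-16, 5, -19, -0.113, 0, -0.001], [-16, 7, -19, -0.113, 0, -0.001], [-16, 9, -18, -0.113, 0.001, -0.001], [-16, 12, -16, -0.113, 0.001, -0.001], [-16, 13, -16, -0.113, 0, 0], [-16, 14, -13, -0.113, 0, 0], [-17, 16, -12, -0.113, 0, 0]]
```

View pics/q.png

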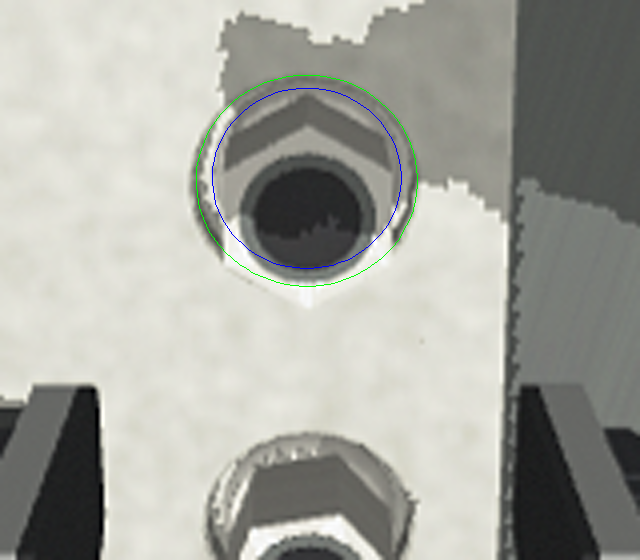

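Run:
```python
from h import *
plan([.565,-.085,.295],81.5,n=10)
```

```text
10 rows, len 272 end [ 0.5652 -0.085   0.2955]
[[-16, 13, -18, -0.117, 0, -0.001], [-16, 16, -16, -0.117, 0, -0.001], [-15, 17, -14, -0.117, 0.001, -0.001], [-16, 18, -12, -0.117, 0.001, -0.001], [-16, 20, -10, -0.117, 0, 0], [-16, 21, -7, -0.117, 0, 0], [-15, 22, -5, -0.117, 0, 0], [-16, 22, -2, -0.117, 0, 0], [-16, 22, 0, -0.117, 0, 0], [-16, 22, 3, -0.117, 0, 0]]
```

Call:
jog_arm(commands=[[-32,13,-18,-0.117,0,-0.001],[-32,16,-16,-0.117,0,-0.001],[-32,17,-14,-0.117,0,-0.001],[-32,18,-12,-0.117,0,0],[-30,20,-10,-0.117,0,0],[0,21,-7,-0.117,0,0],[0,22,-5,-0.117,0,0],[0,22,-2,-0.117,0,0],[0,22,0,-0.117,0,0],[0,22,3,-0.117,0,0],[0,0,0,0,0,0],[0,0,0,0,0,0],[0,0,0,0,0,0]])

```text
clock: 13.1
position: [0.5606, -0.0757, 0.2888]
tool_rot: [2.942, 1.554, 2.841]
force: [-0.2, -0.3, 1.1]
grip_width: 0.0489
```

Run:
```python
from h import *
st(); C=cam('wrist'); im=grab_frame('wrist'); cv2.imwrite('pics/r.png',im[:,:,::-1])
for n,z in(('grip',.183),('head',.183),('leaf',0),('guard',0)):
  for r in nets.pinpoint('wrist',n)[:1]: print(n,r,onz(C,r['location'],z))
```

```text
t 13.1 p [ 0.5606 -0.0757  0.2888] yaz 84.3 tilt [-0.016  0.005 -1.   ] F [-0.2 -0.3  1.1] w 0.04894084519700386 q [ 0.64  0.51 -0.88  1.66  0.41  1.19  1.14]
grip {'location': [306.2, 224.1], 'p': 0.85} [ 0.57878759 -0.08538517  0.183     ]
head {'location': [197.5, 260.0], 'p': 0.92} [ 0.60058064 -0.17484449  0.183     ]
leaf {'location': [512.7, 231.4], 'p': 0.97} [0.68921474 0.18221912 0.        ]
guard {'location': [387.4, 226.5], 'p': 0.71} [0.66492462 0.01178949 0.        ]
```

View pics/r.png

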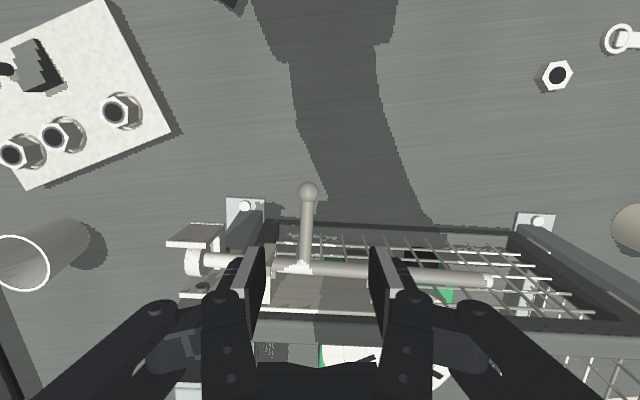

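Run:
```python
from h import *
C=cam('wrist')
b=onz(C,[308,190.5],.183); e=onz(C,[304.3,255],.183); print(b,e,e-b,np.degrees(np.arctan2(*(e-b)[[1,0]])))
g=onz(C,[306.2,224.1],.183); print(np.linalg.norm(g-b))
h=onz(C,[197.5,260],.183); print('head-grip az', np.degrees(np.arctan2(*(g-h)[[1,0]])))
S=cam('side');T=cam('top')
print(tri([(C,[308,190.5]),(S,[270+301/4.4,110+185/4.4]),(T,[260+357/3.4,110+231/3.4])]))
print(tri([(C,[306.2,224.1]),(S,[332.7,147.5]),(T,[366.6,168.2])]))
```

```text
[ 0.5526255  -0.08137074  0.183     ] [ 0.60547818 -0.08997132  0.183     ] [ 0.05285267 -0.00860058  0.        ] -9.242586200707278
0.027087728397550984
head-grip az 103.71945820944981
(array([ 0.55033093, -0.08202827,  0.18495098]), [np.float64(2.5), np.float64(1.0), np.float64(0.4)])
(array([ 0.57658562, -0.08634943,  0.18788907]), [np.float64(1.8), np.float64(1.0), np.float64(0.6)])
```

Run:
```python
from h import *
plan([.575,-.0855,.225],81.5,n=5)
```

```text
5 rows, len 67 end [ 0.5747 -0.0856  0.2245]
[[13, -2, 3, 0.01, -0.004, -0.001], [13, -1, 3, 0.01, -0.004, -0.001], [13, -2, 3, 0.01, -0.004, -0.001], [13, -1, 3, 0.01, -0.004, -0.001], [13, -2, 3, 0.01, 0, 0]]
```

Call:
jog_arm(commands=[[13,-2,3,0.01,-0.004,-0.001],[13,-1,3,0.01,-0.004,-0.001],[13,-2,3,0.01,-0.004,-0.001],[13,-1,3,0.01,-0.004,-0.001],[6,-1,1,0.005,0,0],[0,0,0,0,0,0],[0,0,0,0,0,0]])

```text
clock: 14.05
position: [0.5728, -0.0857, 0.225]
tool_rot: [-1.295, 1.569, -1.446]
force: [0.3, -0.2, 0.8]
grip_width: 0.0487
```

Run:
```python
from h import *
st(); C=cam('wrist'); im=grab_frame('wrist'); cv2.imwrite('pics/s.png',im[:,:,::-1])
for r in nets.pinpoint('wrist','grip')[:1]: print(r,onz(C,r['location'],.183))
plan([.575,-.0855,.177],81.5,n=4)
```

```text
t 14.05 p [ 0.5728 -0.0857  0.225 ] yaz 81.4 tilt [ 0.    -0.002 -1.   ] F [ 0.3 -0.2  0.8] w 0.04873434824677825 q [ 0.61  0.58 -0.82  1.71  0.48  1.06  1.05]
{'location': [320.2, 242.2], 'p': 0.95} [ 0.57871641 -0.08471362  0.183     ]
4 rows, len 48 end [ 0.575  -0.0851  0.1773]
[[12, 0, 1, -0.001, 0, 0], [12, 0, 0, -0.001, 0, 0], [12, 0, 1, -0.001, 0, 0], [12, 1, 0, -0.001, 0, 0]]
```

View pics/s.png

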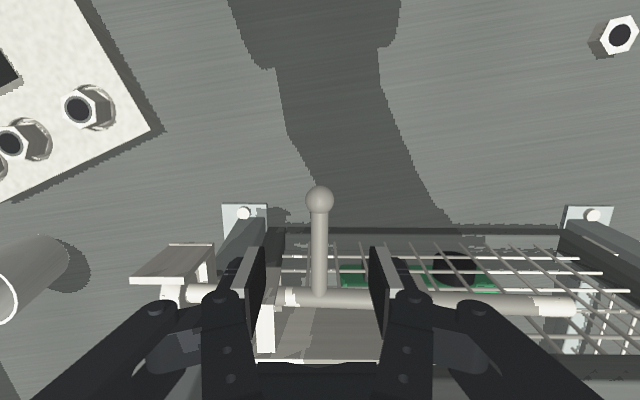

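Call:
jog_arm(commands=[[12,0,1,0,0,0],[12,0.5,0,0,0,0],[12,0,1,0,0,0],[10,0.5,0,0,0,0],[0,0,0,0,0,0],[0,0,0,0,0,0]])

```text
clock: 14.75
position: [0.5752, -0.085, 0.1752]
tool_rot: [-1.032, 1.569, -1.182]
force: [0.1, 0.9, 0.9]
grip_width: 0.0488
```

Run:
```python
from h import *
st(); C=cam('wrist'); im=grab_frame('wrist'); cv2.imwrite('pics/u.png',im[:,:,::-1])
for r in nets.pinpoint('wrist','grip')[:1]: print(r,onz(C,r['location'],.183))
```

```text
t 14.75 p [ 0.5752 -0.085   0.1752] yaz 81.4 tilt [ 0.001 -0.002 -1.   ] F [0.1 0.9 0.9] w 0.048762863496701926 q [ 0.58  0.64 -0.78  1.75  0.54  0.97  1.  ]
{'location': [318.5, 287.0], 'p': 0.83} [ 0.57827261 -0.08473131  0.183     ]
```

View pics/u.png

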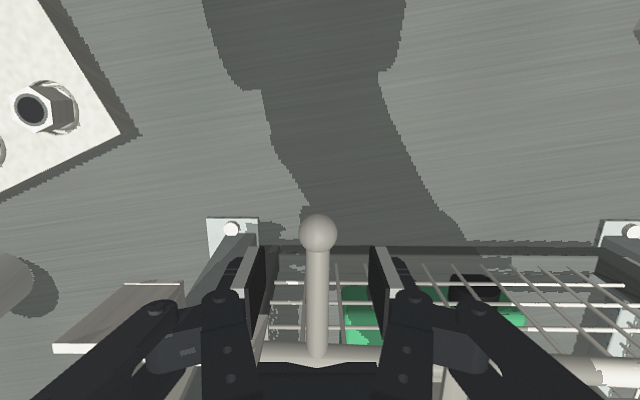

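Call:
jog_arm(commands=[[0,0,0,0,0,0],[0,0,0,0,0,0],[0,0,0,0,0,0],[0,0,0,0,0,0],[0,0,0,0,0,0],[0,0,0,0,0,0]], gripper=255, newtons=60)

```text
clock: 15.45
position: [0.5757, -0.0852, 0.1768]
tool_rot: [-0.557, 1.567, -0.708]
force: [0.6, 1.0, -1.5]
grip_width: 0.0078
```

Run:
```python
from h import *
st(); im=grab_frame('wrist'); cv2.imwrite('pics/v.png',im[:,:,::-1])
```

```text
t 15.45 p [ 0.5757 -0.0852  0.1768] yaz 81.4 tilt [ 0.003 -0.003 -1.   ] F [ 0.6  1.  -1.5] w 0.007782727034188678 q [ 0.58  0.64 -0.79  1.75  0.54  0.97  1.  ]
```

View pics/v.png

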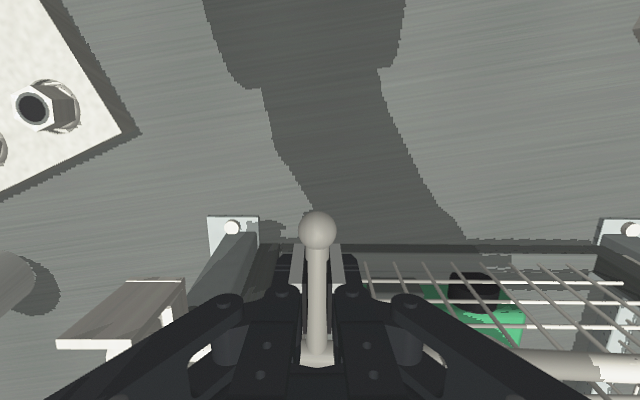

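Call:
jog_arm(commands=[[-4,0,0,0,0.001,0.001],[-4,0,0,0,0,0],[-1,0,0,0,0,0],[0,0,0,0,0,0]])

```text
clock: 15.9
position: [0.5755, -0.0853, 0.1862]
tool_rot: [-0.605, 1.569, -0.756]
force: [0.4, 0.0, -5.2]
grip_width: 0.0075
```

Run:
```python
from h import *
st(); im=grab_frame('wrist'); cv2.imwrite('pics/w.png',im[:,:,::-1])
im=grab_frame('side'); cv2.imwrite('pics/w2.png',cv2.resize(im[90:210,260:400,::-1],None,fx=5,fy=5))
```

```text
t 15.9 p [ 0.5755 -0.0853  0.1862] yaz 81.4 tilt [ 0.002 -0.001 -1.   ] F [ 0.4  0.  -5.2] w 0.007455560191538072 q [ 0.59  0.63 -0.79  1.74  0.53  0.99  1.01]
```

View pics/w2.png

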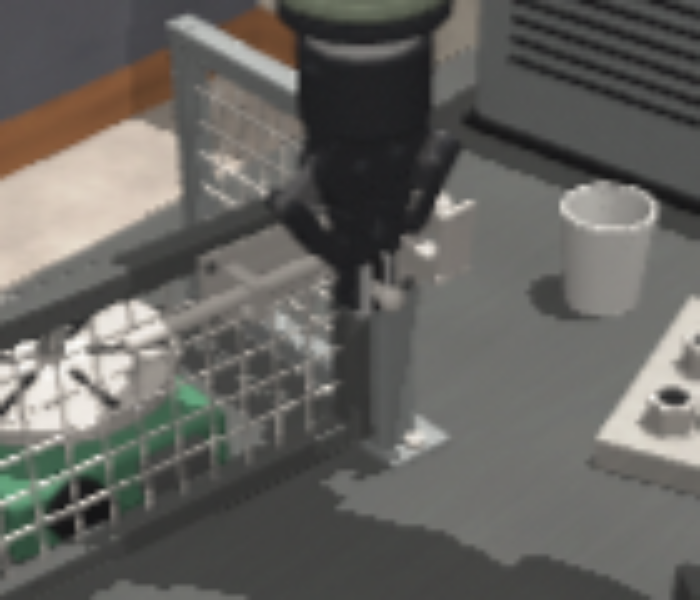

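View pics/w.png

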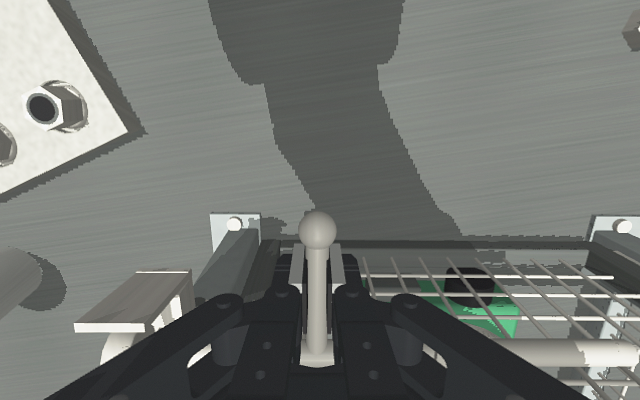

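Call:
jog_arm(commands=[[0,4,0,0,0,0],[0,6,0,0,0,0],[0,6,0,0,0,0],[0,3,0,0,0,0],[0,0,0,0,0,0]])

```text
clock: 16.5
position: [0.5783, -0.0651, 0.1857]
tool_rot: [-1.093, 1.569, -1.244]
force: [0.8, -1.3, -5.0]
grip_width: 0.0078
```

Run:
```python
from h import *
st()
```

```text
t 16.5 p [ 0.5783 -0.0651  0.1857] yaz 81.3 tilt [ 0.001 -0.002 -1.   ] F [ 0.8 -1.3 -5. ] w 0.007769366276379255 q [ 0.55  0.63 -0.79  1.74  0.53  0.99  0.98]
```

Call:
jog_arm(commands=[[-0.3,5,0,0,0,0],[0,6,0,0,0,0],[0,6,0,0,0,0],[0,4,0,0,0,0],[0,0,0,0,0,0]])

```text
clock: 17.0
position: [0.5812, -0.0439, 0.1856]
tool_rot: [-1.624, 1.566, -1.775]
force: [-1.1, -7.2, -4.6]
grip_width: 0.008
```

Run:
```python
from h import *
st()
im=grab_frame('top'); cv2.imwrite('pics/x.png',cv2.resize(im[90:220,250:450,::-1],None,fx=4,fy=4))
im=grab_frame('wrist'); cv2.imwrite('pics/x2.png',im[:,:,::-1])
```

```text
t 17.0 p [ 0.5812 -0.0439  0.1856] yaz 81.3 tilt [-0.001 -0.005 -1.   ] F [-1.1 -7.2 -4.6] w 0.008029256056520915 q [ 0.51  0.63 -0.79  1.74  0.53  1.    0.94]
```

View pics/x.png

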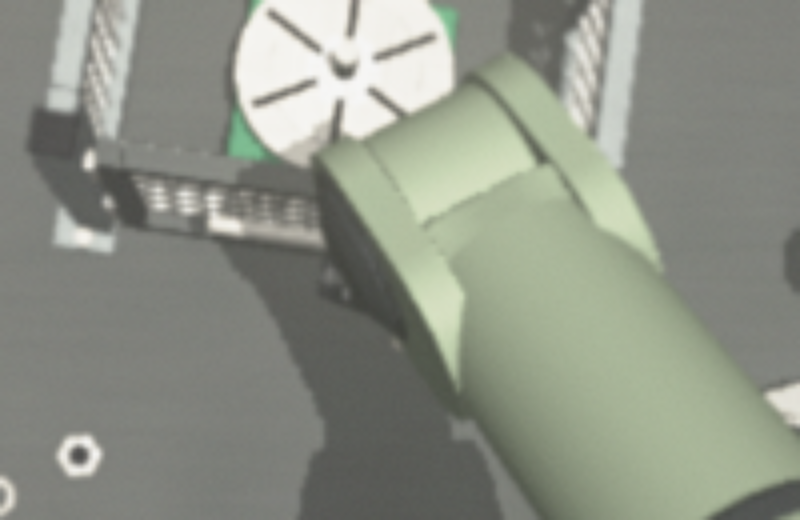

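View pics/x2.png

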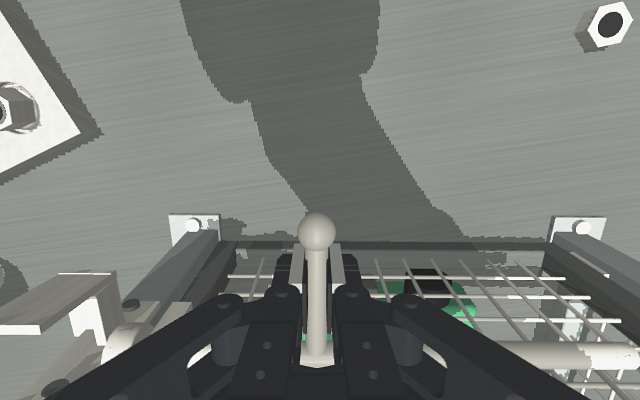

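```bash
cat >> h.py <<'E'
H=np.array([.6855,.1805]); P0=np.array([.5812,-.0444]); YA0=81.6
def gate(dth,n,z=.1855):
    st(); R,p=tool(); ya=np.degrees(np.arctan2(R[1,1],R[0,1]))
    v=p[:2]-H; v0=P0-H; thp=np.degrees(np.arctan2(v0[1],v0[0])-np.arctan2(v[1],v[0]))%360
    if thp>180: thp-=360
    print('theta pos',thp.round(2),'yaw',(YA0-ya).round(2),'r',np.linalg.norm(v).round(4),np.linalg.norm(v0).round(4))
    t=np.radians(thp+dth); c,s=np.cos(-t),np.sin(-t); tg=H+np.array([[c,-s],[s,c]])@v0
    plan([*tg,z],YA0-thp-dth,n=n)
E
python3 -c "
from h import *
gate(6,3)"
```

```text
t 17.1 p [ 0.5812 -0.0439  0.1857] yaz 81.3 tilt [-0.001 -0.004 -1.   ] F [-0.6 -4.8 -4.8] w 0.007623747287488386 q [ 0.51  0.63 -0.79  1.74  0.53  1.    0.94]
theta pos 0.04 yaw 0.31 r 0.2475 0.2479
3 rows, len 26 end [ 0.5581 -0.0322  0.1855]
[[0.1, 2.7, -8.2, 0.033, 0, 0.001], [0, 2.4, -8.3, 0.033, 0, 0.001], [0.1, 2.2, -8.4, 0.033, 0, 0.001]]
```

Call:
jog_arm(commands=[[0,2,-6,0.03,0,0],[0,2.5,-8,0.034,0,0.001],[0,2.5,-8,0.034,0,0.001]])

```text
clock: 17.4
position: [0.5613, -0.0331, 0.1854]
tool_rot: [-1.198, 1.568, -1.452]
force: [0.9, -2.2, -4.7]
grip_width: 0.0081
```

```bash
python3 -c "
from h import *
gate(8,4)"
```

```text
t 17.4 p [ 0.5613 -0.0331  0.1854] yaz 75.4 tilt [ 0.    -0.003 -1.   ] F [ 0.9 -2.2 -4.7] w 0.00806567681784857 q [ 0.5   0.6  -0.78  1.8   0.51  0.96  0.82]
theta pos 5.3 yaw 6.15 r 0.2471 0.2479
4 rows, len 35 end [ 0.5324 -0.0147  0.1854]
[[0, 3, -8, 0.031, 0, 0.001], [0, 2, -8, 0.031, 0, 0.001], [0, 2, -9, 0.031, 0, 0.001], [0, 2, -8, 0.031, 0, 0.001]]
```

Call:
jog_arm(commands=[[0,2.5,-8,0.031,0,0.001],[0,2.5,-8,0.031,0,0.001],[0,2.5,-8,0.032,0,0],[0,2.5,-8,0.033,0,0],[0,2.5,-8,0.033,0,0]])

```text
clock: 17.9
position: [0.5264, -0.0076, 0.1855]
tool_rot: [-0.278, 1.568, -0.7]
force: [3.0, -1.2, -5.1]
grip_width: 0.0073
```

```bash
python3 -c "
from h import *
gate(12,6)"
```

```text
t 17.9 p [ 0.5264 -0.0076  0.1855] yaz 65.8 tilt [ 0.002 -0.002 -1.   ] F [ 3.  -1.2 -5.1] w 0.00726125303982252 q [ 0.46  0.53 -0.76  1.89  0.46  0.9   0.62]
theta pos 15.35 yaw 15.76 r 0.2464 0.2479
6 rows, len 52 end [0.4894 0.029  0.1855]
[[0, 3, -8, 0.034, 0.001, 0], [0, 3, -8, 0.034, 0.001, 0], [0, 2, -8, 0.034, 0.001, 0], [0, 2, -9, 0.034, 0.001, 0], [0, 2, -8, 0.034, 0, 0], [0, 2, -9, 0.034, 0, 0]]
```

Call:
jog_arm(commands=[[0,2.5,-8,0.033,0,0],[0,2.5,-8,0.033,0,0],[0,2.5,-8,0.034,0,0],[0,2.5,-8,0.034,0,0],[0,2.5,-8,0.034,0,0],[0,2.5,-8,0.034,0,0]])

```text
clock: 18.5
position: [0.4911, 0.0306, 0.1859]
tool_rot: [0.009, 1.566, -0.624]
force: [3.2, -2.2, -4.5]
grip_width: 0.0078
```

```bash
python3 -c "
from h import *
gate(12,6)"
```

```text
t 18.5 p [0.4911 0.0306 0.1859] yaz 53.7 tilt [ 0.004 -0.003 -1.   ] F [ 3.2 -2.2 -4.5] w 0.007759480534413635 q [ 0.37  0.47 -0.73  1.98  0.42  0.84  0.35]
theta pos 27.49 yaw 27.87 r 0.2455 0.2479
6 rows, len 52 end [0.4619 0.0734 0.1859]
[[0, 3, -8, 0.034, 0.001, -0], [0, 2, -8, 0.034, 0.001, -0], [0, 3, -9, 0.034, 0.001, -0], [0, 2, -8, 0.034, 0.001, -0], [0, 2, -8, 0.034, 0, 0], [0, 1, -9, 0.034, 0, 0]]
```

Call:
jog_arm(commands=[[0,2.2,-8,0.034,0,0],[0,2.2,-8,0.034,0,0],[0,2.2,-8,0.034,0,0],[0,2.2,-8,0.034,0,0],[0,2,-8,0.034,0,0],[0,1,-4,0.016,0,0],[0,0,0,0,0,0],[0,0,0,0,0,0]])

```text
clock: 19.3
position: [0.466, 0.0717, 0.187]
tool_rot: [0.501, 1.562, -0.324]
force: [2.8, -3.8, -5.1]
grip_width: 0.0077
```

Run:
```python
from h import *
gate(1,1)
from scipy.optimize import least_squares
Q=np.array([[.5812,-.0439],[.5613,-.0331],[.5264,-.0076],[.4911,.0306],tool()[1][:2]])
s=least_squares(lambda h:np.hypot(*(Q-h[:2]).T)-h[2],[*H,.247]); print(s.x,s.fun)
v=Q-s.x[:2]; print(np.degrees(np.arctan2(v[0,1],v[0,0])-np.arctan2(v[:,1],v[:,0]))%360)
for n in('top','side','wrist'):
    im=grab_frame(n); cv2.imwrite(f'pics/y_{n}.png',im[:,:,::-1])
```

```text
t 19.3 p [0.466  0.0717 0.187 ] yaz 42.7 tilt [ 0.009 -0.003 -1.   ] F [ 2.8 -3.8 -5.1] w 0.007691605957056549 q [ 0.27  0.43 -0.7   2.03  0.38  0.81  0.09]
theta pos 38.76 yaw 38.91 r 0.245 0.2479
1 rows, len 5 end [0.4615 0.0744 0.1855]
[[1.5, -1.5, -5, 0.015, 0.008, -0.004]]
[0.69064829 0.18032796 0.24954212] [-2.83882158e-05  2.24416922e-05  4.63720359e-05 -6.67127802e-05
  2.62872679e-05]
[ 0.          5.20046785 15.13578492 27.1002954  38.17917557]
```

View pics/y_top.png

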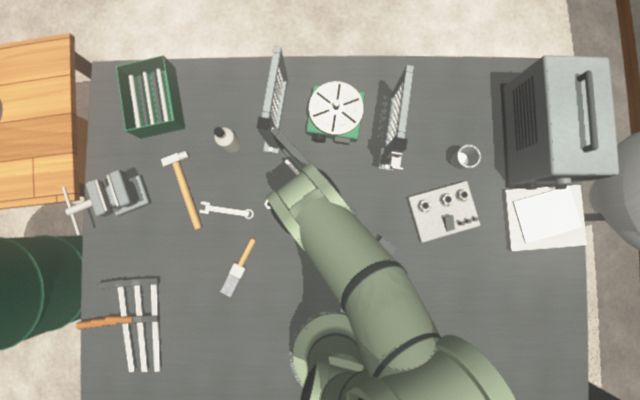

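View pics/y_side.png

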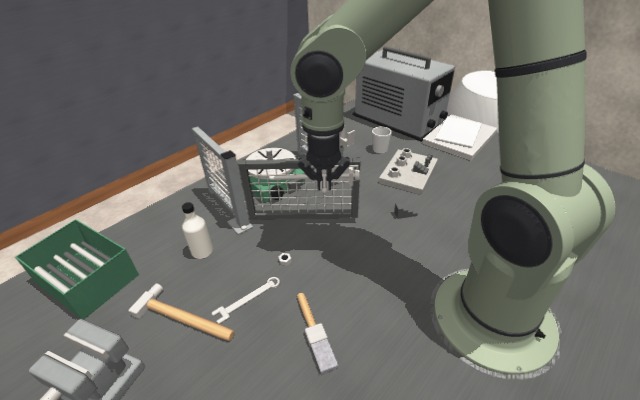

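View pics/y_wrist.png

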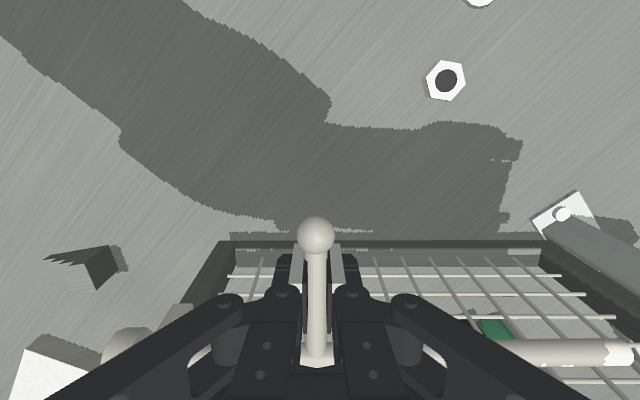

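Call:
jog_arm(commands=[[0,1.2,-5,0.018,0.003,-0.002],[0.5,1,-4,0.014,0.003,-0.002],[0,0,0,0,0,0],[0,0,0,0,0,0],[0,0,0,0,0,0]])

```text
clock: 19.95
position: [0.4623, 0.0791, 0.1863]
tool_rot: [0.581, 1.569, -0.279]
force: [2.4, -3.6, -4.2]
grip_width: 0.0077
```

Run:
```python
from h import *
H[:]=[.6906,.1803]
gate(1,1)
```

```text
t 19.95 p [0.4623 0.0791 0.1863] yaz 40.7 tilt [ 0.002 -0.001 -1.   ] F [ 2.4 -3.6 -4.2] w 0.007712492992769513 q [ 0.25  0.43 -0.69  2.03  0.37  0.81  0.05]
theta pos 40.13 yaw 40.88 r 0.2497 0.2499
1 rows, len 4 end [0.4604 0.083  0.1855]
[[0.8, 1.1, -4.2, 0.004, 0.002, -0.001]]
```

Run:
```python
from h import *
H[:]=[.6906,.1803]
for k in range(2):
    im=grab_frame('side')
    for n in('leaf','head'):
        for r in nets.pinpoint('side',n)[:1]: print(n,r['p'],onz(cam('side'),r['location'],0 if n=='leaf' else .19))
for n,z in (('nut',.016),):
    for r in nets.pinpoint('side',n)[:3]: print(n,r['p'],r['location'],onz(cam('side'),r['location'],z))
cv2.imwrite('pics/z.png',cv2.resize(im[120:250,230:450,::-1],None,fx=3.6,fy=3.6,interpolation=cv2.INTER_CUBIC))
grab_frame('wrist')
for n,z in(('leaf',0),('head',.19)):
    for r in nets.pinpoint('wrist',n)[:1]: print(n,r['p'],r['location'],onz(cam('wrist'),r['location'],z))
gate(0,1)
```

```text
leaf 0.69 [0.68868805 0.17999652 0.        ]
head 0.79 [ 0.42723296 -0.03185927  0.19      ]
leaf 0.95 [0.68181647 0.18805583 0.        ]
head 0.56 [ 0.41973932 -0.01097251  0.19      ]
nut 0.52 [392.7, 177.6] [ 0.47507848 -0.28382549  0.016     ]
leaf 0.71 [543.9, 239.9] [0.69046761 0.17982545 0.        ]
head 0.6 [128.5, 359.9] [ 0.42378291 -0.01470793  0.19      ]
t 20.45 p [0.4623 0.0792 0.1864] yaz 40.7 tilt [ 0.002 -0.001 -1.   ] F [ 3.1 -3.4 -4.6] w 0.008044825526412717 q [ 0.25  0.42 -0.69  2.03  0.37  0.81  0.05]
theta pos 40.16 yaw 40.89 r 0.2497 0.2499
1 rows, len 1 end [0.4621 0.0792 0.1855]
[[0.9, -0.2, -0.1, -0.013, 0.002, -0.001]]
```

View pics/z.png

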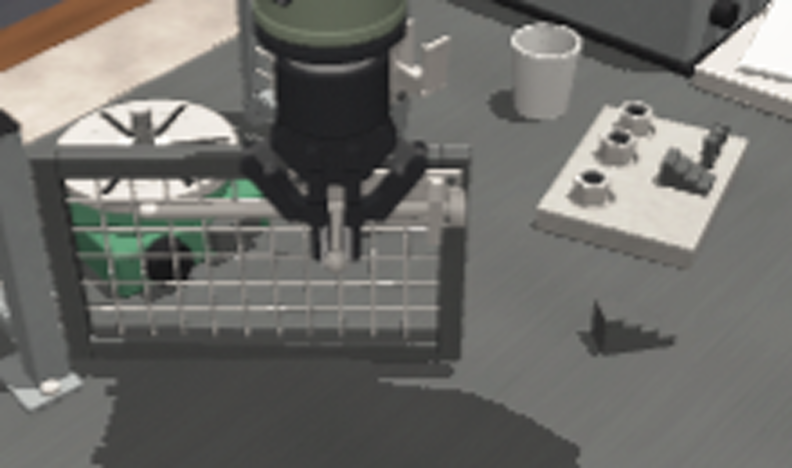

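```bash
python3 -c "
from h import *
st(); print(bot.job_done())"
```

```text
t 20.45 p [0.4623 0.0792 0.1864] yaz 40.7 tilt [ 0.002 -0.001 -1.   ] F [ 3.1 -3.4 -4.6] w 0.008044825526412717 q [ 0.25  0.42 -0.69  2.03  0.37  0.81  0.05]
the job is handed in; nothing more can be done
None
```

The job is done and handed in at about 20.5 s: the nut is in the rack, the bolt is drawn, and the arm is holding the gate open at about 40°.

- **Nut:** It stands collar down and released in the empty pocket. The tool came within about 1 mm of the fully-home height, well below the rim. A wrist picture from above shows the collar inside the mouth, and the side picture shows the nut level with its neighbours. I felt no clear contact force on the pocket floor, so "fully home" rests on the height and the pictures.
- **Bolt:** I lifted the handle about 9 mm and drew it about 42 mm. It passed the keeper's lip freely and then came up against its end stop.
- **Gate:** The angle from the tool position, using a hinge fitted to the swing, is 40.2°; from the tool's turn it is 40.9°. It did not move over the last 0.5 s that I watched. The side camera and the wrist camera both put the leaf's hinge within about 12 mm of that hinge. The side camera's estimates of the bolt head scattered by about 2 cm, so I did not use them.
- **Other things:** The last top and side pictures show nothing else moved. The arm hid part of the table in them, and I did not measure each object.

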